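Set the running clearance of a drive wheel with its spoked adjusting ring

ROBOT

A 6-joint arm with a two-finger parallel gripper is mounted at the origin on the work surface. World frame = base frame: x ahead of the robot, y to its left, z up, the work surface at z = 0. Lengths are in m, angles in degrees, forces in N, time in s.
With the tool pointing down it reaches from about 0.3 to 0.75 m from the base axis. Payload 8.5 kg.
Tool frame: the origin (TCP) lies at the very end of the fingers, on their centre line; the grasp point (between the pads) lies env.pinch_z behind it (env.pinch_z is the distance from the TCP to the grasp point, in m); z points along the fingers, y is the line along which they close (so a half turn about z gives the same grasp; the last joint's range is limited). The gripper opens to 85 mm and grips with 20 to 120 N. Pads are 22 mm wide; open, the fingers measure 114 mm over their backs; the gripper's body (76 mm by 85 mm) begins 54 mm behind the grasp point. The pads swing forward as they close: fully open they stand 13 mm farther back than shut.
Start: joints at [-75.648, 21.807, 74.336, -0, 83.858, -12.336], TCP at [0.247, -0.491, 0.231] pointing down, gripper open.
Joint ranges: [-178.18, 178.18], [-50.72, 133.34], [12.68, 142.11], [-81.47, 261.47], [9.98, 163.14], [-165.26, 165.26]. Speed limits (degrees/s): [136.94, 136.94, 180, 180, 180, 180].

INTERFACE

Orientations are given as a 3x3 rotation matrix whose columns are the frame's x, y, z axes.
In Python, from rig import telemetry, get_image, env gives the robot as it stands. The module is installed in compiled form; this text tells all that it offers.
- The arm moves only by the tool apply_moves, never from a script. Its argument "series" is a list of rows, each a list of 7 numbers: the shift along the tool's x, y, z in mm, then the turn, a rotation vector about the tool's x, y, z in degrees, then the opening, from 0 (shut) to 1 (fully open). A call has 1 to 12 rows; each row shifts and turns the commanded pose from where the row before left it, along the tool's axes as they then stand; what a row does not reach is not made up. A row lasts 1/8 s, in which the tool goes at most 62.5 mm and 10.7 degrees, less where a joint would pass 70% of its speed; a pose out of reach is approached as far as the arm can. A call with a gripper value outside its range is refused whole. The fingers move at their own pace and stop on an object; "grip_force" is the grip in N (left out, the last holds). Time passes only in rows, so rows that do not move let the fingers close. It gives the time, the measured TCP pose, the force, the opening and the grip force at its end, in the units of the state.
- telemetry.observe(): the state, without advancing time (a new reading comes with each control period).
- get_image(name): name is "scene" or "side" or "wrist"; returns a dict with "frame" (400x640x3 uint8, red, green, blue), "z_map" (400x640 float32, m along the optical axis (not along the pixel's ray), 0 where there is no reading), "vertical_fov" (degrees; the focal length in pixels is half the picture's height over the tangent of half this angle, whatever the lens; pixels are square), "cx", "cy" (the principal point, pixels), "eye" and "attitude" of the camera in the world; the wrist camera has in their place "mount" (4x4, takes a point from camera to tool coordinates, whose origin is the TCP and whose axes are the flange's). Camera axes: x right, y up, looking along -z (the intrinsics and any distortion apply to the point x, -y, -z); pixel columns grow to the right and rows downward; lengths in m; the calibration is good to about 2 mm. A picture is of the moment at which its call begins: read the wrist's pose just before it.
- env.close_job(): hands the job in; it is judged then, once.
The state is a dict: "time_s": time; "q": joint angles; "qvel": joint speeds; "joint_efforts": joint torques, N m; "position": TCP position; "tool_rot": TCP orientation; "ft_force": force on the tool from outside, world axes, zero at the start; "wrist_torque": the same for the moment, N m; "grip_width": finger opening in m; "gripper_force": force on a finger pad.
Only numpy, scipy, OpenCV 4.12 (cv2) and the standard library are available. Lean on these libraries where they do the work, as an engineer would, in place of code of your own. Each camera call takes 0.05 s, during which the arm holds its last target. There are 200 camera calls.

TASK

Turn the spoked ring on the wheel stand's threaded stud clockwise by pushing its spokes round until it comes up snug against the hidden bearing: hold it there a moment with a steady push that it no longer yields to, without forcing it. Then back it off one full turn from snug, leave it there, and do not disturb the other things on the bench.

Things in the scene. Friction and masses are not known exactly. Their poses are not given: they have to be found in the camera images.
- stand: Wheel stand bolted to the bench: dark steel plate 150 x 150 x 12 mm, on it a black robot-vacuum drive wheel lying flat (74 mm across, its face 50 mm above the bench), and a fixed steel threaded stud, 12 mm thick, rising from the wheel's centre. Origin: on the stud's axis at bench level, z up.
- ring: Spoked adjusting ring (ring gauge), started on the stud: knurled steel hub 28 mm across, 24 mm tall, with three level round spokes 8 mm thick, 120 degrees apart. Spoke ends are 52 mm from the axis, their centre line 20 mm above the hub's underside. Origin: on the stud's axis at the hub's underside; z up, x along one spoke (the others at +-120 degrees).
- spoke_end (a point): End of the spoke along the ring's x axis, on its centre line. Right-hand thread: clockwise seen from above goes down, 2 mm a turn; 1.2 to 2.7 turns to go at the start, differing each time. Running free it takes 1 to 2 N at a spoke and it stays where it is left. It jams if backed off more than 2.9 turns from snug.
- stud_end (a point): Top end of the stud, on its axis, 100 mm above the bench; fixed. The ring's hub slides below it.
- cup (a point): Centre of the rim of the fixed grey cup on the wheel's face, 58 mm above the bench, 40 mm across outside, 8 mm deep. It hides the bearing; the hub's foot goes down into it.
- bearing (a point): The bearing face inside the cup, on the axis; it sits 50 to 54 mm above the bench, differing each time. When the ring meets it, resistance climbs steeply but elastically (1.5 N m per rad): it turns along with the ring, 0.2 to 0.3 rad clockwise at snug, and springs back with it when let go. At rest its x axis is the stand's. Snug: a steady 7 to 12 N on a spoke. Over 25 N is forcing.
- motor: Bystander, leave alone: small bare steel can motor lying down, 36 mm across, 60 mm long. Origin: at its underside.
- spool: Bystander, leave alone: yellow plastic spool standing on end, 48 mm across, 40 mm tall. Origin: at its underside.
- tape: Bystander, leave alone: roll of tape lying flat, 80 mm across, 24 mm tall. Origin: at its underside.
- spare_wheel: Bystander, leave alone: spare black rubber wheel lying flat, 72 mm across, 25 mm tall, with no stud. Origin: at its underside.
- driver: Bystander, leave alone: screwdriver lying down, 170 mm long. Origin: at bench level, below its middle.
- parts_tray: Bystander, leave alone: shallow aluminium tray 120 x 90 x 22 mm. Origin: at its underside.
- meter: Bystander, leave alone: yellow test meter lying flat, 170 x 85 x 42 mm. Origin: at its underside.
Things that resemble listed ones, but are neither listed nor needed, are in the scene too. What is shaped like the stand but purple or yellow is not meant.

How it is judged:
By the outcome, as a careful person would: the job done as asked, in the order asked, and still so for the second after the job is handed in, with the robot touching nothing.
It also fails if it takes over 72 s, if anything falls off the work surface, if the arm or the gripper's body presses on something with over 40 N, if the wrist force passes 120 N, or if a joint passes its speed limit or range.

## Working session

There is one attempt and no reset: what is moved stays moved. The work goes in short steps, Python scripts to look and compute and a tool call to move; the robot and the scene stay as the last step left them, time stands still between calls to the robot, and variables do not carry over. Pictures are saved under pics/ and viewed, at most 10 in all, crops included, and the job is handed in when it is done.

Besides the shell and the picture viewer there is one more tool, called after "Call:" by a JSON object that holds its "fn" and its "kwargs", one argument or row to a line. apply_moves: Moves the arm, as the interface text tells. Its arguments: {"type":"object","properties":{"series":{"type":"array"},"grip_force":{"type":"number"}},"required":["series"]}

```bash
mkdir -p pics; cat > h.py <<'E'
import numpy as np, cv2
from rig import telemetry, get_image, env
def shot(n,f):
    im=get_image(n); cv2.imwrite(f'pics/{f}.png',cv2.cvtColor(im['frame'],cv2.COLOR_RGB2BGR)); np.savez(f'pics/{f}.npz',**{k:v for k,v in im.items()}); return im
def world(im,u,v,z=None):
    h=im['frame'].shape[0]; f=h/2/np.tan(np.radians(float(im['vertical_fov'])/2))
    d=np.array([(u-im['cx'])/f,-(v-im['cy'])/f,-1.0]); R=np.array(im['attitude']); e=np.array(im['eye'])
    if z is None: return e+R@(d*im['z_map'][int(round(v)),int(round(u))])
    w=R@d; return e+w*(z-e[2])/w[2]
E
python3 - <<'E'
from h import *
for n in ['scene','side']:
    im=shot(n,n+'0'); print({k:v for k,v in im.items() if k not in('frame','z_map')})
s=telemetry.observe(); print(s,env.pinch_z)
E
```

```text
{'vertical_fov': 50.11732068798948, 'cx': 319.2452203761652, 'cy': 199.33303641834766, 'eye': array([ 0.90750781, -0.40111712,  1.04735172]), 'attitude': array([[ 0.59785044, -0.68792598,  0.41150054],
       [ 0.80158972,  0.51648857, -0.30115358],
       [-0.00536395,  0.5098994 ,  0.86021732]])}
{'vertical_fov': 51.871713420547, 'cx': 314.82868095047166, 'cy': 198.3049359493246, 'eye': array([-0.12098215, -1.08232787,  0.73124974]), 'attitude': array([[ 0.86439508,  0.23001334, -0.44711857],
       [-0.50251533,  0.42579171, -0.75244918],
       [ 0.01730603,  0.8750973 ,  0.48363749]])}
{'time_s': 0.1, 'q': array([-7.56481236e+01,  2.18381459e+01,  7.43763451e+01, -8.13856873e-04,
        8.38595094e+01, -1.23349129e+01]), 'qvel': array([ 0.00427195, -0.06009091, -0.22771557, -0.00974584, -0.00405899,
        0.00480037]), 'joint_efforts': array([ 3.42515232e-03, -4.49223948e+01, -2.31654543e+01, -2.12453633e-04,
        3.68472785e-03,  1.50410142e-05]), 'position': array([ 0.2469514 , -0.49116482,  0.23078794]), 'tool_rot': array([[ 8.93474321e-01,  4.49114157e-01, -3.33826983e-04],
       [ 4.49114204e-01, -8.93473488e-01,  1.24774276e-03],
       [ 2.62113380e-04, -1.26475256e-03, -9.99999166e-01]]), 'ft_force': array([-0.48198137,  0.36374195,  0.12407691]), 'wrist_torque': array([-0.02809458,  0.0463267 ,  0.01032023]), 'gripper_force': 0.0, 'grip_width': 0.08527660909232268} 0.0187
```

View pics/scene0.png

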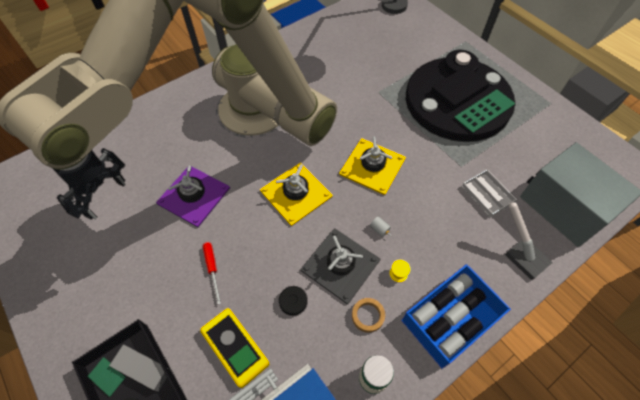

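View pics/side0.png

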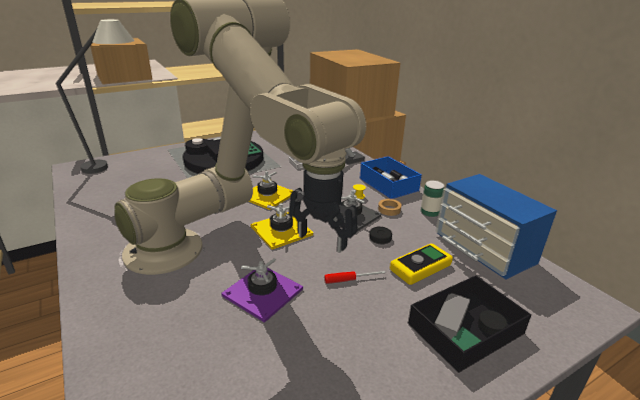

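Scene: four stands: purple (192,190), yellow (296,187), yellow (373,158) and dark steel (341,262). The dark steel one fits the description; the coloured ones are excluded. Confirming in a crop.

```bash
python3 - <<'E'
from h import *
im=np.load('pics/scene0.npz')
f=cv2.cvtColor(im['frame'],cv2.COLOR_RGB2BGR)[215:315,285:425]
cv2.imwrite('pics/c1.png',cv2.resize(f,None,fx=5,fy=5,interpolation=cv2.INTER_CUBIC))
h,w=im['z_map'].shape
P=np.array([[world(im,u,v) for u in range(285,400)] for v in range(215,315)])
for (u,v) in [(341,262),(293,300),(381,226),(400,270),(368,315)]: print(u,v,world(im,u,v))
# points of high z
q=P.reshape(-1,3); uv=np.array([[u,v] for v in range(215,315) for u in range(285,400)])
m=(q[:,2]>0.064)&(q[:,2]<0.12)
for a,b in zip(uv[m],q[m]): print(a, np.round(b*1000).astype(int))
m=(q[:,2]>0.006)&(q[:,2]<0.018); print(m.sum(), cv2.minAreaRect(q[m][:,:2].astype(np.float32)))
E
```

```text
341 262 [ 0.60838142 -0.11699308  0.04939567]
293 300 [ 0.60774678 -0.26455604  0.0213501 ]
381 226 [ 0.90750781 -0.40111712  1.04735172]
400 270 [ 0.71092858 -0.01095167  0.04263597]
368 315 [ 0.74237347 -0.13573701 -0.00081887]
[334 236] [552 -97  80]
[335 236] [553 -94  77]
[333 237] [552 -99  77]
[334 237] [556 -99  83]
[335 237] [557 -97  81]
[333 238] [ 553 -100   75]
[334 238] [ 556 -100   78]
[335 238] [558 -98  79]
[336 238] [559 -96  79]
[334 239] [ 559 -102   79]
[335 239] [ 561 -100   81]
[336 239] [561 -97  78]
[334 240] [ 561 -104   81]
[335 240] [ 562 -101   80]
[336 240] [563 -98  77]
[337 240] [566 -98  81]
[335 241] [ 564 -103   79]
[336 241] [ 566 -101   79]
[337 241] [ 568 -100   82]
[335 242] [ 566 -104   78]
[336 242] [ 568 -102   79]
[337 242] [ 569 -100   78]
[338 242] [571 -98  78]
[336 243] [ 570 -104   78]
[337 243] [ 571 -102   78]
[338 243] [ 573 -100   78]
[336 244] [ 572 -106   79]
[337 244] [ 575 -104   81]
[338 244] [ 576 -103   82]
[339 244] [576 -99  77]
[336 245] [ 574 -107   77]
[337 245] [ 576 -105   78]
[338 245] [ 578 -104   80]
[339 245] [ 580
[... 5264 characters left out ...]
264] [ 610 -144   80]
[334 264] [ 611 -142   79]
[335 264] [ 611 -138   72]
[330 265] [ 607 -151   79]
[331 265] [ 608 -149   78]
[332 265] [ 611 -148   80]
[333 265] [ 612 -146   79]
[334 265] [ 612 -142   73]
[330 266] [ 610 -153   81]
[331 266] [ 611 -151   80]
[332 266] [ 613 -150   80]
[333 266] [ 613 -147   78]
[329 267] [ 611 -157   81]
[330 267] [ 611 -154   78]
[331 267] [ 613 -153   79]
[332 267] [ 614 -151   79]
[328 268] [ 611 -160   81]
[329 268] [ 612 -158   79]
[330 268] [ 613 -156   78]
[331 268] [ 615 -154   78]
[329 269] [ 613 -159   76]
[330 269] [ 616 -158   79]
2634 ((0.5962757468223572, -0.10099460184574127), (0.3051932752132416, 0.27761709690093994), 54.07004928588867)
```

View pics/c1.png

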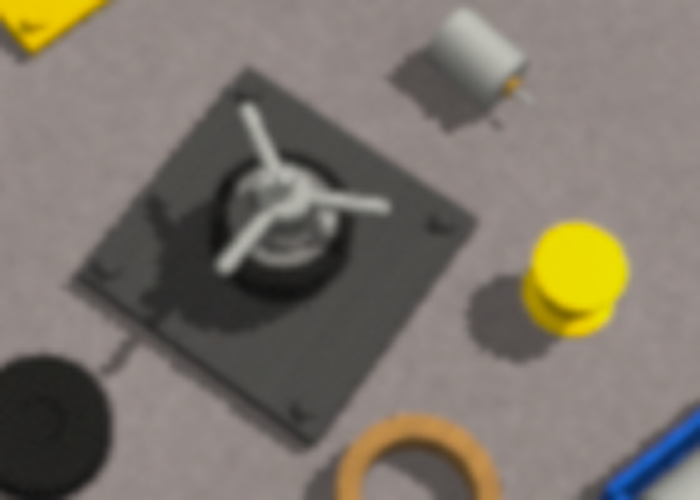

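The crop shows the dark plate, its black wheel, and a three-spoked ring with spoke tips at about (334,237), (362,256) and (329,269) in full-image pixels. This is the right stand. The axis is about (0.601, -0.111), the spokes point at about 165°, 45° and 285°, and their tops are at z≈0.080. I'll close the fingers, square the tool and move over the 225° gap.

Call:
{"fn": "apply_moves", "kwargs": {
  "series": [
    [0,0,0,0,0,8.9,0],
    [0,0,0,0,0,8.9,0],
    [0,0,0,0,0,8.9,0],
    [36.5,-39.5,0,0,0,0,0],
    [36.5,-39.5,0,0,0,0,0],
    [36.5,-39.5,0,0,0,0,0],
    [36.5,-39.5,0,0,0,0,0],
    [36.5,-39.5,0,0,0,0,0],
    [36.5,-39.5,0,0,0,0,0],
    [36.5,-39.5,0,0,0,0,0],
    [36.5,-39.5,0,0,0,0,0],
    [36.5,-39.5,0,0,0,0,0]
  ],
  "grip_force": 40
}}

```text
time_s: 1.6
position: [0.5765, -0.1344, 0.231]
tool_rot: [[1.0, -0.0, -0.001], [-0.0, -1.0, 0.0], [-0.001, -0.0, -1.0]]
ft_force: [0.6, -1.6, 0.2]
grip_width: -0.0001
gripper_force: 0.0
```

```bash
cat >> h.py <<'E'
def wrist(f):
    s=telemetry.observe(); im=dict(shot('wrist',f)); T=np.eye(4); T[:3,:3]=s['tool_rot']; T[:3,3]=s['position']
    C=T@np.array(im['mount']); im['eye']=C[:3,3]; im['attitude']=C[:3,:3]; np.savez(f'pics/{f}.npz',**im); return im
def pts(im,c=(0.601,-0.111),R=.065,zl=.064,zh=.115):
    m=[]
    for v in range(400):
        for u in range(640):
            if im['z_map'][v,u]>0:
                p=world(im,u,v)
                if zl<p[2]<zh and np.hypot(p[0]-c[0],p[1]-c[1])<R: m.append(p)
    return np.array(m)
from scipy.optimize import least_squares
def fitring(p,a0,c=(0.601,-0.111),fixc=False):
    """spoke-point fit: centre + angle(deg)"""
    def res(x):
        cx,cy=(c if fixc else x[1:])
        d=p[:,:2]-[cx,cy]; out=np.full(len(p),1.)
        for k in range(3):
            a=np.radians(x[0]+120*k); al=d@[np.cos(a),np.sin(a)]; ac=d@[-np.sin(a),np.cos(a)]
            out=np.where((al>0)&(abs(ac)<abs(out)),ac,out)
        return out*1000
    return least_squares(res,[a0] if fixc else [a0,*c],loss='soft_l1',f_scale=3,x_scale=[1] if fixc else [1,1e-3,1e-3])
def ringangle(im,a0,c=(0.601,-0.111),fixc=False):
    p=pts(im,c,R=.056,zl=.066,zh=.086); r=np.hypot(*(p[:,:2]-c).T); p=p[r>.018]
    f=fitring(p,a0,c,fixc); return f.x,len(p),np.percentile(p[:,2],[50,90])
E
python3 - <<'E'
from h import *
im=np.load('pics/scene0.npz'); print(ringangle(dict(im),45))
im=wrist('w1'); print(ringangle(im,45)); p=pts(im,R=.012,zl=.09); print(len(p),p.mean(0) if len(p) else 0)
E
```

```text
(array([44.49279598,  0.60075928, -0.11072296]), 126, array([0.07865746, 0.08113794]))
(array([44.50667159,  0.59894734, -0.10979314]), 756, array([0.07932617, 0.08056513]))
130 [ 0.59917667 -0.10994453  0.09872118]
```

View pics/w1.png

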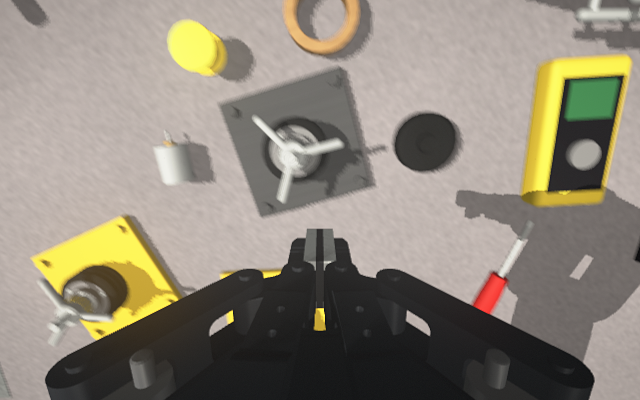

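Same picture from the wrist camera: ring at (295,150), axis about (0.600,-0.110). Before descending next to the 100 mm stud, I'll check the closed gripper's profile.

```bash
python3 - <<'E'
from h import *
im=dict(np.load('pics/w1.npz')); tcp=np.array([.5765,-.1344,.231])
P=[]
for v in range(215,400,2):
    for u in range(0,640,2):
        d=im['z_map'][v,u]
        if 0<d<0.3: P.append(world(im,u,v)-tcp)
P=np.array(P)*1000; print(len(P))
for h in range(0,110,8):
    q=P[(P[:,2]>=h-2)&(P[:,2]<h+6)]
    if len(q): print(h,len(q),'x',q[:,0].min().round(),q[:,0].max().round(),'y',q[:,1].min().round(),q[:,1].max().round())
E
```

```text
13411
0 13 x 9.0 10.0 y -6.0 6.0
8 82 x 5.0 10.0 y -13.0 13.0
16 107 x 5.0 11.0 y -13.0 14.0
24 125 x 5.0 10.0 y -14.0 14.0
32 153 x -12.0 11.0 y -11.0 11.0
40 210 x -11.0 13.0 y -29.0 30.0
48 657 x -13.0 13.0 y -37.0 35.0
56 1210 x -10.0 13.0 y -42.0 42.0
64 1004 x -9.0 17.0 y -49.0 48.0
72 2093 x -9.0 17.0 y -55.0 55.0
80 2323 x -7.0 18.0 y -62.0 62.0
88 3664 x -0.0 19.0 y -62.0 62.0
96 1633 x 8.0 21.0 y -57.0 58.0
104 137 x 18.0 21.0 y -19.0 19.0
```

```bash
cat > arc.py <<'E'
# arc.py a0 step n [r0 r1]: tool rows (x,y mm; tool x=world x, tool y=-world y) for arc about the axis
import sys,numpy as np
def rows(x,y,a1,step,n,r=42,c=(600,-110)):
    p=np.array([x,y]);o=[]
    for k in range(n):
        a=np.radians(a1+step*k);t=np.array([c[0]+r*np.cos(a),c[1]+r*np.sin(a)])
        d=np.round((t-p)*2)/2;p=p+d;o.append([d[0],-d[1]])
    print(' '.join(f'[{a:g},{b:g}]' for a,b in o),'end',p)
if __name__=='__main__':
    v=[float(t) for t in sys.argv[1:]]; rows(v[0],v[1],v[2],v[3],int(v[4]),*v[5:6])
E
python3 arc.py 571 -140 206 -20 8; python3 arc.py 571 -140 206 -20 22
```

```text
[-8.5,-11.5] [-4.5,-14] [1,-14.5] [6,-13.5] [10.5,-10.5] [13,-6.5] [14.5,-1.5] [14,3.5] end [617.  -71.5]
[-8.5,-11.5] [-4.5,-14] [1,-14.5] [6,-13.5] [10.5,-10.5] [13,-6.5] [14.5,-1.5] [14,3.5] [12,8.5] [8.5,11.5] [4.5,14] [-1,14.5] [-6,13.5] [-10.5,10.5] [-13,6.5] [-14.5,1.5] [-14,-3.5] [-12,-8.5] [-8.5,-11.5] [-4.5,-14] [1,-14.5] [6,-13.5] end [565.  -86.5]
```

Call:
{"fn": "apply_moves", "kwargs": {
  "series": [
    [-5.5,5.5,20,0,0,0,0],
    [0,0,50,0,0,0,0],
    [0,0,50,0,0,0,0],
    [0,0,45,0,0,0,0],
    [0,0,0,0,0,0,0]
  ]
}}

```text
time_s: 2.28
position: [0.5684, -0.1408, 0.0635]
tool_rot: [[1.0, -0.0, -0.006], [-0.0, -1.0, 0.003], [-0.006, -0.003, -1.0]]
ft_force: [0.2, 0.2, 0.1]
grip_width: -0.0003
gripper_force: 0.0
```

Call:
{"fn": "apply_moves", "kwargs": {
  "series": [
    [-8.5,-11.5,0,0,0,0,0],
    [-4.5,-14,0,0,0,0,0],
    [1,-14.5,0,0,0,0,0],
    [6,-13.5,0,0,0,0,0],
    [10.5,-10.5,0,0,0,0,0],
    [13,-6.5,0,0,0,0,0]
  ]
}}

```text
time_s: 3.02
position: [0.5883, -0.0701, 0.0662]
tool_rot: [[1.0, 0.0, -0.001], [0.0, -1.0, 0.0], [-0.001, -0.0, -1.0]]
ft_force: [-1.5, -1.9, -0.0]
grip_width: -0.0
gripper_force: 0.9
```

Call:
{"fn": "apply_moves", "kwargs": {
  "series": [
    [14.5,-1.5,0,0,0,0,0],
    [14,3.5,0,0,0,0,0],
    [12,8.5,0,0,0,0,0],
    [8.5,11.5,0,0,0,0,0],
    [4.5,14,0,0,0,0,0],
    [-1,14.5,0,0,0,0,0],
    [-6,13.5,0,0,0,0,0],
    [-10.5,10.5,0,0,0,0,0],
    [-13,6.5,0,0,0,0,0],
    [-14.5,1.5,0,0,0,0,0],
    [-14,-3.5,0,0,0,0,0],
    [-12,-8.5,0,0,0,0,0]
  ]
}}

```text
time_s: 4.53
position: [0.5692, -0.142, 0.0668]
tool_rot: [[1.0, -0.001, 0.001], [-0.001, -1.0, -0.001], [0.001, 0.001, -1.0]]
ft_force: [2.0, -1.6, 1.0]
grip_width: -0.0001
gripper_force: 0.7
```

```bash
python3 - <<'E'
from h import *
s=telemetry.observe(); p=s['position']; print(p, np.degrees(np.arctan2(p[1]+.11,p[0]-.6)), s['ft_force'])
im=wrist('w2'); 
for a0 in (-15,15,45,75): 
  f=fitring(q:=None,0) if 0 else ringangle(im,a0,(.6,-.11),True); print(a0,f)
E
```

```text
[ 0.56922259 -0.14201587  0.06681071] -133.87011308129584 [ 2.02352843 -1.58301639  1.00989554]
-15 (array([-34.5789861]), 3713, array([0.07752378, 0.07921964]))
15 (array([-34.57899982]), 3713, array([0.07752378, 0.07921964]))
45 (array([85.42101392]), 3713, array([0.07752378, 0.07921964]))
75 (array([85.42101567]), 3713, array([0.07752378, 0.07921964]))
```

View pics/w2.png

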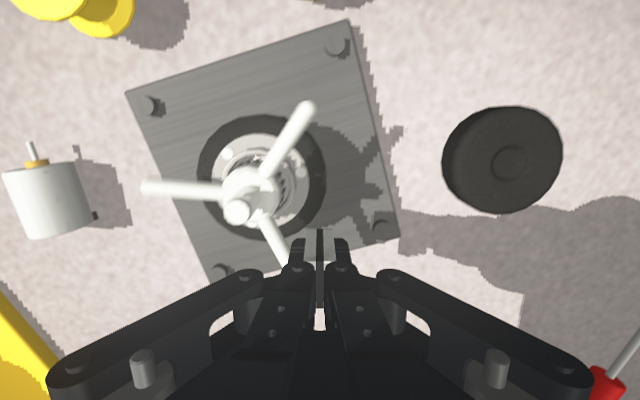

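The wrist view shows spokes at about 85°, -35° and -155°, with the finger behind the -155° one (270,235 px). The ring has turned 319° so far, and at least 432° is expected, so I can go another 100°.

Call:
{"fn": "apply_moves", "kwargs": {
  "series": [
    [-8.5,-11.5,1,0,0,0,0],
    [-4.5,-14,0,0,0,0,0],
    [1,-14.5,0,0,0,0,0],
    [6,-13.5,0,0,0,0,0],
    [10.5,-10.5,0,0,0,0,0],
    [0,0,0,0,0,0,0]
  ]
}}

```text
time_s: 5.32
position: [0.5753, -0.0763, 0.065]
tool_rot: [[1.0, 0.001, -0.0], [0.001, -1.0, 0.001], [-0.0, -0.001, -1.0]]
ft_force: [0.0, 0.2, 0.4]
grip_width: -0.0001
gripper_force: 0.2
```

```bash
python3 arc.py 574.6 -76.3 118 -8 40
```

```text
[5.5,-3.5] [5.5,-2.5] [5.5,-1.5] [6,-0.5] [6,-0] [5.5,0.5] [6,1.5] [5,2.5] [5,3] [4.5,4] [4,4.5] [3.5,4.5] [2.5,5.5] [1.5,5.5] [1,6] [0.5,5.5] [-0.5,6] [-1.5,5.5] [-2.5,5.5] [-3,5] [-3.5,5] [-4,4] [-5,3.5] [-5,2.5] [-5.5,2] [-6,1.5] [-5.5,0] [-6,-0] [-5.5,-1.5] [-5.5,-2] [-5.5,-2.5] [-4.5,-3.5] [-4.5,-4] [-3.5,-5] [-3,-5] [-2,-5.5] [-1.5,-5.5] [-0.5,-6] [0,-5.5] [1,-6] end [559.1 -99.8]
```

Call:
{"fn": "apply_moves", "kwargs": {
  "series": [
    [5.5,-3.5,0,0,0,0,0],
    [5.5,-2.5,0,0,0,0,0],
    [5.5,-1.5,0,0,0,0,0]
  ]
}}

```text
time_s: 5.7
position: [0.5914, -0.07, 0.0653]
tool_rot: [[1.0, -0.0, -0.0], [-0.0, -1.0, 0.0], [-0.0, -0.0, -1.0]]
ft_force: [-1.5, 0.0, 0.6]
grip_width: 0.0001
gripper_force: 0.7
```

Call:
{"fn": "apply_moves", "kwargs": {
  "series": [
    [6,-0.5,0,0,0,0,0]
  ]
}}

```text
time_s: 5.82
position: [0.5974, -0.0695, 0.0653]
tool_rot: [[1.0, -0.0, -0.0], [-0.0, -1.0, 0.0], [-0.0, -0.0, -1.0]]
ft_force: [-1.5, -0.2, 0.7]
grip_width: 0.0001
gripper_force: 0.7
```

Call:
{"fn": "apply_moves", "kwargs": {
  "series": [
    [6,0,0,0,0,0,0],
    [5.5,0.5,0,0,0,0,0],
    [6,1.5,0,0,0,0,0]
  ]
}}

```text
time_s: 6.2
position: [0.6149, -0.0714, 0.0653]
tool_rot: [[1.0, -0.0, -0.0], [-0.0, -1.0, 0.0], [-0.0, -0.0, -1.0]]
ft_force: [-2.9, -0.1, 1.3]
grip_width: 0.0
gripper_force: 0.8
```

Call:
{"fn": "apply_moves", "kwargs": {
  "series": [
    [5,2.5,0,0,0,0,0]
  ]
}}

```text
time_s: 6.32
position: [0.62, -0.074, 0.0654]
tool_rot: [[1.0, -0.0, 0.0], [-0.0, -1.0, 0.0], [0.0, -0.0, -1.0]]
ft_force: [-2.3, 0.8, -0.1]
grip_width: 0.0
gripper_force: 0.7
```

Call:
{"fn": "apply_moves", "kwargs": {
  "series": [
    [5,3,0,0,0,0,0],
    [4.5,4,0,0,0,0,0],
    [4,4.5,0,0,0,0,0]
  ]
}}

```text
time_s: 6.7
position: [0.6334, -0.0857, 0.0653]
tool_rot: [[1.0, -0.0, 0.0], [-0.0, -1.0, 0.0], [0.0, -0.0, -1.0]]
ft_force: [-1.4, 1.3, 0.0]
grip_width: 0.0002
gripper_force: 0.6
```

Call:
{"fn": "apply_moves", "kwargs": {
  "series": [
    [3.5,4.5,0.5,0,0,0,0]
  ]
}}

```text
time_s: 6.82
position: [0.6369, -0.0903, 0.0649]
tool_rot: [[1.0, -0.0, 0.0], [-0.0, -1.0, 0.0], [0.0, -0.0, -1.0]]
ft_force: [-1.5, 0.5, 1.0]
grip_width: 0.0
gripper_force: 0.7
```

Call:
{"fn": "apply_moves", "kwargs": {
  "series": [
    [2.5,5.5,0,0,0,0,0],
    [1.5,5.5,0,0,0,0,0],
    [1,6,0,0,0,0,0]
  ]
}}

```text
time_s: 7.2
position: [0.6417, -0.1073, 0.0648]
tool_rot: [[1.0, -0.0, 0.0], [-0.0, -1.0, 0.0], [0.0, -0.0, -1.0]]
ft_force: [0.1, 1.0, 0.3]
grip_width: 0.0003
gripper_force: 0.7
```

Call:
{"fn": "apply_moves", "kwargs": {
  "series": [
    [0.5,5.5,0,0,0,0,0],
    [-0.5,6,0,0,0,0,0],
    [-1.5,5.5,0,0,0,0,0]
  ]
}}

```text
time_s: 7.58
position: [0.6401, -0.1244, 0.0648]
tool_rot: [[1.0, -0.0, 0.0], [-0.0, -1.0, -0.0], [0.0, 0.0, -1.0]]
ft_force: [-0.2, 1.1, -0.6]
grip_width: -0.0004
gripper_force: 0.6
```

Call:
{"fn": "apply_moves", "kwargs": {
  "series": [
    [-2.5,5.5,0,0,0,0,0],
    [-3,5,0,0,0,0,0],
    [-3.5,5,0,0,0,0,0]
  ]
}}

```text
time_s: 7.95
position: [0.6309, -0.1398, 0.0648]
tool_rot: [[1.0, -0.0, 0.0], [-0.0, -1.0, -0.0], [0.0, 0.0, -1.0]]
ft_force: [0.3, 0.5, 0.2]
grip_width: -0.0001
gripper_force: 0.6
```

Call:
{"fn": "apply_moves", "kwargs": {
  "series": [
    [-4,4,0,0,0,0,0],
    [-5,3.5,0,0,0,0,0],
    [-5,2.5,0,0,0,0,0]
  ]
}}

```text
time_s: 8.32
position: [0.6168, -0.1497, 0.0649]
tool_rot: [[1.0, -0.0, 0.0], [-0.0, -1.0, -0.0], [0.0, 0.0, -1.0]]
ft_force: [0.6, 0.5, 0.4]
grip_width: -0.0001
gripper_force: 0.5
```

```bash
cat > chk.py <<'E'
import sys
from h import *
s=telemetry.observe(); p=s['position']; print('finger',np.degrees(np.arctan2(p[1]+.11,p[0]-.6)).round(1), s['ft_force'].round(2), s['wrist_torque'].round(3))
im=wrist(sys.argv[1]); sc=shot('scene',sys.argv[1]+'s')
for nm,i in (('wrist',im),('scene',sc)):
    P=pts(i,(.6,-.11),R=.056,zl=.064,zh=.085); d=P[:,:2]-[.6,-.11]
    if nm=='scene' or 1:
        # drop gripper points: within 22 mm of finger
        P=P[np.hypot(*(P[:,:2]-p[:2]).T)>.018]; d=P[:,:2]-[.6,-.11]
    P=P[np.hypot(*d.T)>.018]
    b=min((fitring(P,a,(.6,-.11),True) for a in (0,30,60,90)),key=lambda r:r.cost)
    print(nm,len(P),(b.x%120).round(2),round(b.cost/len(P),2),np.percentile(P[:,2],[50,80]).round(4))
E
python3 chk.py k1
```

```text
finger -67.1 [0.65 0.48 0.45] [ 0.092 -0.159 -0.   ]
wrist 1281 [31.61] 1.7 [0.0758 0.0765]
scene 46 [30.59] 2.04 [0.0755 0.077 ]
```

Call:
{"fn": "apply_moves", "kwargs": {
  "series": [
    [-5.5,2,1,0,0,0,0],
    [-6,1.5,0,0,0,0,0],
    [-5.5,0,0,0,0,0,0]
  ]
}}

```text
time_s: 8.8
position: [0.5997, -0.1531, 0.0638]
tool_rot: [[1.0, -0.0, 0.0], [-0.0, -1.0, -0.0], [0.0, 0.0, -1.0]]
ft_force: [1.6, 1.0, 0.5]
grip_width: 0.0
gripper_force: 0.6
```

Call:
{"fn": "apply_moves", "kwargs": {
  "series": [
    [-6,0,0,0,0,0,0],
    [-5.5,-1.5,0,0,0,0,0],
    [-5.5,-2,0,0,0,0,0]
  ]
}}

```text
time_s: 9.18
position: [0.5828, -0.1494, 0.0639]
tool_rot: [[1.0, -0.0, 0.0], [-0.0, -1.0, -0.0], [0.0, 0.0, -1.0]]
ft_force: [1.6, -0.6, 0.6]
grip_width: 0.0
gripper_force: 0.7
```

Call:
{"fn": "apply_moves", "kwargs": {
  "series": [
    [-5.5,-2.5,0,0,0,0,0],
    [-4.5,-3.5,0,0,0,0,0],
    [-4.5,-4,0,0,0,0,0]
  ]
}}

```text
time_s: 9.55
position: [0.5683, -0.1393, 0.0639]
tool_rot: [[1.0, -0.0, 0.0], [-0.0, -1.0, -0.0], [0.0, 0.0, -1.0]]
ft_force: [1.0, -0.4, -0.3]
grip_width: -0.0002
gripper_force: 0.6
```

Call:
{"fn": "apply_moves", "kwargs": {
  "series": [
    [-3.5,-5,0,0,0,0,0],
    [-3,-5,0,0,0,0,0],
    [-2,-5.5,0,0,0,0,0]
  ]
}}

```text
time_s: 9.93
position: [0.5599, -0.1236, 0.0638]
tool_rot: [[1.0, -0.0, -0.0], [-0.0, -1.0, -0.0], [-0.0, 0.0, -1.0]]
ft_force: [0.4, -1.1, 0.3]
grip_width: 0.0001
gripper_force: 0.7
```

Call:
{"fn": "apply_moves", "kwargs": {
  "series": [
    [-1.5,-5.5,0,0,0,0,0],
    [-0.5,-6,0,0,0,0,0],
    [0,-5.5,0,0,0,0,0]
  ]
}}

```text
time_s: 10.3
position: [0.558, -0.1065, 0.0638]
tool_rot: [[1.0, -0.0, -0.0], [-0.0, -1.0, 0.0], [-0.0, -0.0, -1.0]]
ft_force: [0.4, -2.4, 0.1]
grip_width: -0.0002
gripper_force: 0.6
```

```bash
python3 arc.py 558 -106.5 167 -8 42
```

```text
[1,-6] [2,-5.5] [2.5,-5.5] [3,-5] [4,-4] [4,-4] [5,-3] [5.5,-2.5] [5.5,-2] [6,-1] [5.5,0] [6,1] [5.5,1.5] [5.5,2] [5,3] [4.5,4] [4,4] [3.5,5] [2.5,5] [2,5.5] [1,6] [0.5,5.5] [-0.5,6] [-1.5,6] [-2,5] [-3,5.5] [-3.5,4.5] [-4,4] [-4.5,3.5] [-5.5,3] [-5,2] [-6,1.5] [-6,0.5] [-5.5,-0.5] [-6,-1] [-5.5,-2] [-5,-2.5] [-5,-3.5] [-4,-4] [-4,-4.5] [-3,-5] [-2,-5.5] end [ 560.5 -123.5]
```

Call:
{"fn": "apply_moves", "kwargs": {
  "series": [
    [1,-6,0,0,0,0,0],
    [2,-5.5,0,0,0,0,0]
  ]
}}

```text
time_s: 10.55
position: [0.5611, -0.095, 0.0638]
tool_rot: [[1.0, -0.0, -0.0], [-0.0, -1.0, 0.0], [-0.0, -0.0, -1.0]]
ft_force: [0.3, -1.3, -0.2]
grip_width: -0.0002
gripper_force: 0.6
```

Call:
{"fn": "apply_moves", "kwargs": {
  "series": [
    [2.5,-5.5,0,0,0,0,0],
    [3,-5,0,0,0,0,0],
    [4,-4,0,0,0,0,0]
  ]
}}

```text
time_s: 10.92
position: [0.5707, -0.0806, 0.0637]
tool_rot: [[1.0, -0.0, -0.0], [-0.0, -1.0, 0.0], [-0.0, -0.0, -1.0]]
ft_force: [-0.0, -1.6, 0.3]
grip_width: -0.0001
gripper_force: 0.6
```

Call:
{"fn": "apply_moves", "kwargs": {
  "series": [
    [4,-4,0,0,0,0,0],
    [5,-3,0,0,0,0,0],
    [5.5,-2.5,0,0,0,0,0]
  ]
}}

```text
time_s: 11.3
position: [0.5848, -0.0715, 0.0636]
tool_rot: [[1.0, -0.0, -0.002], [-0.0, -1.0, -0.0], [-0.002, 0.0, -1.0]]
ft_force: [-5.6, -5.4, -0.5]
grip_width: -0.0003
gripper_force: 3.0
```

```bash
python3 chk.py k2; python3 - <<'E'
import cv2
a=cv2.imread('pics/k2.png'); cv2.imwrite('pics/k2c.png',cv2.resize(a[60:340,120:460],None,fx=2,fy=2))
E
```

```text
finger 111.6 [-5.6  -5.36 -0.51] [-0.779  1.008 -0.01 ]
wrist 2209 [92.31] 2.14 [0.0747 0.0756]
scene 108 [91.] 2.37 [0.0744 0.0761]
```

View pics/k2c.png

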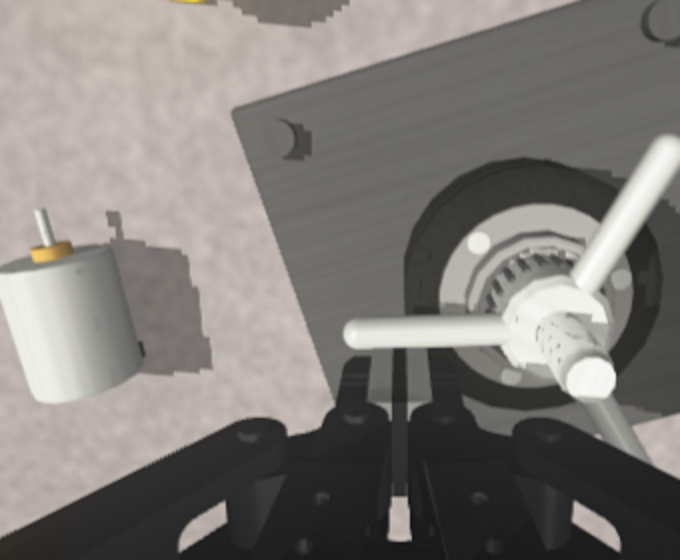

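The wrist crop shows the flat of the closed fingers against the spoke along +y (spoke end at ~(350,333) in the crop). The force has jumped from about 1.6 N to 7.8 N, so the bearing has been reached. I'll inch on squarely to the spoke.

Call:
{"fn": "apply_moves", "kwargs": {
  "series": [
    [1,0.5,0,0,0,0,0],
    [1,0.5,0,0,0,0,0],
    [0,0,0,0,0,0,0],
    [0,0,0,0,0,0,0]
  ]
}}

```text
time_s: 11.9
position: [0.5858, -0.0717, 0.0634]
tool_rot: [[1.0, -0.0, -0.004], [-0.0, -1.0, 0.002], [-0.004, -0.002, -1.0]]
ft_force: [-7.6, 1.3, 1.4]
grip_width: 0.0
gripper_force: 3.5
```

Call:
{"fn": "apply_moves", "kwargs": {
  "series": [
    [1,0,0,0,0,0,0],
    [1,0,0,0,0,0,0],
    [0,0,0,0,0,0,0],
    [0,0,0,0,0,0,0],
    [0,0,0,0,0,0,0],
    [0,0,0,0,0,0,0]
  ]
}}

```text
time_s: 12.65
position: [0.5873, -0.0715, 0.0633]
tool_rot: [[1.0, -0.0, -0.005], [-0.0, -1.0, 0.002], [-0.005, -0.002, -1.0]]
ft_force: [-9.2, 2.2, 4.2]
grip_width: -0.0001
gripper_force: 4.5
```

```bash
python3 chk.py k3; python3 -c "
from rig import telemetry as t; s=t.observe(); print(s['position'],s['qvel'].round(3))"
```

```text
finger 108.3 [-9.15  2.2   4.17] [ 0.286  1.431 -0.045]
wrist 1948 [89.02] 2.06 [0.0745 0.0754]
scene 108 [87.95] 2.37 [0.0746 0.0763]
[ 0.58731351 -0.07152283  0.06333429] [ 0.096 -0.03   0.151  0.008  0.005  0.072]
```

Call:
{"fn": "apply_moves", "kwargs": {
  "series": [
    [1,-0.5,-0.5,0,0,0,0],
    [1,0,0,0,0,0,0],
    [0,0,0,0,0,0,0],
    [0,0,0,0,0,0,0],
    [0,0,0,0,0,0,0],
    [0,0,0,0,0,0,0]
  ]
}}

```text
time_s: 13.5
position: [0.5888, -0.0713, 0.0635]
tool_rot: [[1.0, -0.0, -0.007], [-0.0, -1.0, 0.002], [-0.007, -0.002, -1.0]]
ft_force: [-9.7, -0.0, 0.9]
grip_width: 0.0001
gripper_force: 5.2
```

```bash
python3 chk.py k4; python3 -c "
from rig import telemetry as t; s=t.observe(); print(s['position'],s['qvel'].round(3))"
```

```text
finger 106.1 [-9.74 -0.01  0.92] [-0.115  1.695 -0.042]
wrist 1820 [87.11] 2.04 [0.0746 0.0754]
scene 104 [85.8] 2.32 [0.074  0.0759]
[ 0.58877607 -0.07132231  0.06348272] [ 0.055 -0.009 -0.019  0.025  0.088 -0.024]
```

Held snug at about 9.7 N and purely tangential, with the ring at about 86.5°. I'll hold a little longer, then plan the back-off.

Call:
{"fn": "apply_moves", "kwargs": {
  "series": [
    [0,0,0,0,0,0,0],
    [0,0,0,0,0,0,0],
    [0,0,0,0,0,0,0],
    [0,0,0,0,0,0,0],
    [0,0,0,0,0,0,0],
    [0,0,0,0,0,0,0]
  ]
}}

```text
time_s: 14.35
position: [0.5888, -0.0713, 0.0635]
tool_rot: [[1.0, -0.0, -0.007], [-0.0, -1.0, 0.002], [-0.007, -0.002, -1.0]]
ft_force: [-10.9, -0.7, 1.7]
grip_width: -0.0001
gripper_force: 5.2
```

```bash
python3 chk.py k5; python3 arc.py 591 -71.5 120 20 22
```

```text
finger 106.1 [-10.93  -0.66   1.66] [-0.068  1.675 -0.023]
wrist 1813 [87.12] 2.02 [0.0746 0.0755]
scene 103 [86.24] 2.32 [0.0747 0.0762]
[-12,2] [-11,9.5] [-7.5,12.5] [-2.5,14.5] [2.5,14.5] [7.5,12.5] [11,9.5] [13.5,5] [15,-0] [13.5,-5] [11,-9.5] [7.5,-12.5] [2.5,-14.5] [-2.5,-14.5] [-7.5,-12.5] [-11,-9.5] [-13.5,-5] [-15,0] [-13.5,5] [-11,9.5] [-7.5,12.5] [-2.5,14.5] end [ 558. -110.]
```

Call:
{"fn": "apply_moves", "kwargs": {
  "series": [
    [-12,2,0,0,0,0,0],
    [-11,9.5,0,0,0,0,0],
    [-7.5,12.5,0,0,0,0,0],
    [-2.5,14.5,0,0,0,0,0],
    [2.5,14.5,0,0,0,0,0],
    [7.5,12.5,0,0,0,0,0],
    [11,9.5,0,0,0,0,0],
    [13.5,5,0,0,0,0,0],
    [15,0,0,0,0,0,0],
    [13.5,-5,0,0,0,0,0],
    [11,-9.5,0,0,0,0,0],
    [7.5,-12.5,-1,0,0,0,0]
  ]
}}

```text
time_s: 15.95
position: [0.6402, -0.1248, 0.0651]
tool_rot: [[1.0, -0.0, -0.0], [-0.0, -1.0, -0.0], [-0.0, 0.0, -1.0]]
ft_force: [-1.5, -1.3, 0.8]
grip_width: 0.0
gripper_force: 0.8
```

```bash
python3 chk.py k6
```

```text
finger -20.2 [-1.48 -1.29  0.76] [-0.291  0.222 -0.003]
wrist 190 [4.32] 0.92 [0.075  0.0759]
scene 52 [5.39] 2.08 [0.0749 0.0769]
```

Call:
{"fn": "apply_moves", "kwargs": {
  "series": [
    [2.5,-14.5,0,0,0,0,0],
    [-2.5,-14.5,0,0,0,0,0],
    [-7.5,-12.5,0,0,0,0,0],
    [-11,-9.5,0,0,0,0,0],
    [-13.5,-5,0,0,0,0,0],
    [-15,0,0,0,0,0,0],
    [-13.5,5,0,0,0,0,0],
    [-11,9.5,0,0,0,0,0],
    [-7.5,12.5,0,0,0,0,0],
    [0,0,0,0,0,0,0]
  ]
}}

```text
time_s: 17.3
position: [0.56, -0.0969, 0.0653]
tool_rot: [[1.0, -0.002, -0.001], [-0.002, -1.0, 0.0], [-0.001, -0.0, -1.0]]
ft_force: [-0.8, 1.1, 0.6]
grip_width: -0.0001
gripper_force: 0.0
```

```bash
python3 chk.py k7; python3 -c "
from rig import telemetry as t; s=t.observe(); print(s['position'])"; python3 arc.py 560.5 -95.5 165 5 6
```

```text
finger 161.8 [-0.81  1.1   0.59] [-0.005 -0.051 -0.027]
wrist 3232 [67.16] 2.0 [0.0767 0.0774]
scene 114 [66.55] 2.3 [0.0765 0.0777]
[ 0.5604947  -0.09618912  0.06517425]
[-1,3.5] [-1,3.5] [-0.5,4] [0,3.5] [0,3.5] [0.5,4] end [ 558.5 -117.5]
```

Call:
{"fn": "apply_moves", "kwargs": {
  "series": [
    [-1,3.5,0,0,0,0,0],
    [-1,3.5,0,0,0,0,0],
    [-0.5,4,0,0,0,0,0],
    [0,3.5,0,0,0,0,0],
    [0,3.5,0,0,0,0,0],
    [0,0,0,0,0,0,0]
  ]
}}

```text
time_s: 18.15
position: [0.558, -0.1143, 0.0653]
tool_rot: [[1.0, -0.001, -0.0], [-0.001, -1.0, -0.0], [-0.0, 0.0, -1.0]]
ft_force: [0.0, 1.1, 0.2]
grip_width: -0.0001
gripper_force: 0.3
```

```bash
python3 chk.py k8
```

```text
finger -174.2 [0.04 1.07 0.19] [ 0.105 -0.006 -0.049]
wrist 3388 [91.82] 1.98 [0.0768 0.0776]
scene 120 [91.37] 2.08 [0.0764 0.0781]
```

The ring now stands 4.7° past one full turn from the held snug angle, so it's about one turn off. Withdrawing.

Call:
{"fn": "apply_moves", "kwargs": {
  "series": [
    [1,-8,0,0,0,0,0],
    [3,-10,0,0,0,0,0],
    [0,0,-30,0,0,0,0],
    [0,0,-50,0,0,0,0],
    [0,0,-50,0,0,0,0],
    [-40,0,0,0,0,0,0],
    [0,0,0,0,0,0,0],
    [0,0,0,0,0,0,0]
  ]
}}

```text
time_s: 19.25
position: [0.5225, -0.0956, 0.1953]
tool_rot: [[1.0, 0.0, 0.0], [0.0, -1.0, -0.0], [0.0, 0.0, -1.0]]
ft_force: [0.3, -0.3, -0.8]
grip_width: -0.0001
gripper_force: 0.0
```

```bash
python3 chk.py k9
```

```text
finger 169.5 [ 0.31 -0.32 -0.84] [-0.003  0.03   0.005]
wrist 1128 [91.37] 2.55 [0.0768 0.0776]
scene 128 [91.37] 2.36 [0.0763 0.0781]
```

View pics/k9s.png

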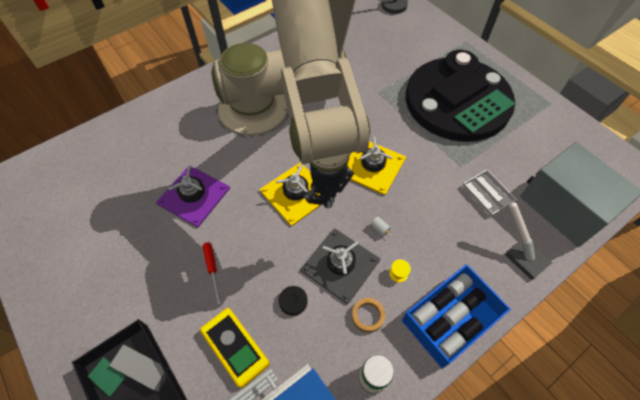

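The ring at (341,260) is at 91.4° with the gripper clear, and the bystanders haven't moved: motor (381,226), spool (400,270), tape (368,315), spare wheel (293,300).

```bash
python3 -c "
from rig import env; print(env.close_job())"
```

```text
the job is handed in; nothing more can be done
None
```

The job is handed in: the ring was run down about two turns, held snug at about 10 N, then backed off one turn (about 364° from the held snug angle by the cameras); the bystanders looked unmoved in the last picture, and no verdict came back.

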